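Lock an instrument cassette in its rack

TASK

Get the instrument cassette ready for transport: first press its ajar lid down until it is shut flush, then push the cassette along the rack until it is fully home against the rear stop, and last press the sprung hold-down lever down until its catch holds it there by itself. Do not disturb the tape roll, the vial and the flat carton beside the rack.

Things in the scene. Friction and masses are not known exactly. Their poses are not given: they have to be found in the camera images.
- rack: Fixed aluminium rack, deck 330 x 190 x 10 mm. Origin on the table; x runs along the lane from the open front (deck edge x = -165 mm) to the rear stop (face x = +75 mm), y left, z up. Two slippery white plastic rails (tops z = 26 mm) stand 130 mm apart from x = +25 to +80 mm and flare outward to their front ends at x = -55 mm. The sprung lever stands over the middle of the lane's rear.
- cassette: Loose steel instrument cassette, 140 (x) x 120 (y) x 36 mm high with lid shut, about 0.5 kg, lying on the deck (10 mm above the table) in the front of the lane. Origin: centre of its underside; x points to its rear wall, which meets the stop. Home, its origin is at rack x = +5 mm. Its front wall (x = -70 mm) is flat, 33 mm high.
- cassette_lid (a joint): Angle of the cassette's perforated flat lid, 140 x 120 x 3 mm, hinged along the cassette's rear top edge (cassette x = +70 mm, z = 33 mm) on a stiff hinge that stays where it is left: 0 = shut flush, positive = front edge raised.
- lid_edge (a point): Middle of the lid's front edge, on its upper face. The point turns with the lid; the lid reaches 140 mm from here to its hinge.
- clamp_lever (a joint): Angle of the hold-down lever: 0 = raised by its spring (43 degrees up), 0.75 = level. It must be pressed to about 0.80 (solid stop 0.82) for the catch to snap in, then rests at about 0.75; let go before that, it springs up. The paddle needs 4 N at first, 10 N at the bottom. Near the bottom the rubber foot under the arm meets the lid.
- lever_paddle (a point): Centre of the upper face of the black paddle (46 x 36 mm) at the lever's front end. It swings down and forward on a circle about lever_hinge: 135 mm from the hinge along the arm and 8 mm above the arm's line. About 178 mm above the table when raised, 88 mm when held down.
- lever_hinge (a point): Hinge axis of the lever, at the rack's rear (rack x = 105 mm, 80 mm above the table); the axis runs along rack y. Behind it, at rack x = 150 mm, stands the sprung catch, a small upright dark steel pawl; leave it alone.
- tape_roll: Beige tape roll, 56 mm wide, 25 mm high, beside the rack on the left, origin under its centre; must stay.
- vial_big: Clear vial with a grey cap, 33 mm wide, 56 mm high, beside the rack on the left, origin under its centre; must stay.
- carton_amp: Flat white and orange carton, 63 x 122 x 24 mm, beside the rack on the right, origin under its centre; must stay.
Mind the look-alikes: they are no part of the job. What is meant by the cassette is not turquoise, and is the larger of those in its own colour.

How it is judged:
By the outcome, as a careful person would: the job done as asked, in the order asked, and still so for the second after the job is handed in, with the robot touching nothing.
It also fails if it takes over 58 s, if anything falls off the work surface, if the arm or the gripper's body presses on something with over 40 N, if the wrist force passes 120 N, or if a joint passes its speed limit or range.

ROBOT

A 7-joint arm with a two-finger parallel gripper is mounted at the origin on a cart in front of the work surface, level with it; the furniture and walls round the work are solid. World frame = base frame: x ahead of the robot, y to its left, z up, the work surface at z = 0. Lengths are in m, angles in rad, forces in N, time in s.
With the tool pointing down it reaches from about 0.425 to 0.875 m from the base axis. Payload 8.4 kg.
Tool frame: the origin (TCP) lies on the centre line of the jaws, within the pads' length; the fingertips stand 8 mm ahead of it and the grasp point (between the pads) lies 11 mm behind it; z points along the fingers, y is the line along which they close (so a half turn about z gives the same grasp; the last joint's range is limited). The gripper opens to 85 mm and grips with 20 to 120 N. Pads are 22 mm wide; open, the fingers measure 114 mm over their backs; the gripper's body (76 mm by 85 mm) begins 54 mm behind the grasp point. The pads swing forward as they close: fully open they stand 13 mm farther back than shut.
Start: joints at [-0.099, 0.333, 0.04, 1.465, -0.013, 1.343, -0.059], TCP at [0.65, -0, 0.239] pointing down, gripper open.
Joint ranges: [-2.58, 2.58], [-0.38, 2.09], [-1.3, 1.39], [0.25, 2.4], [-1.5, 4.64], [0.08, 2.09], [-2.65, 2.65]. Speed limits (rad/s): [2.22, 2.22, 2.79, 2.79, 3.14, 3.14, 3.14].

INTERFACE

Orientations are given as a unit quaternion [x, y, z, w].
In Python, from plant import * gives the robot as it stands.
- The arm moves only by the shell command python3 -m creep 'ROWS'. ROWS is JSON, a list of rows, each a list of 3 entries, a list of its own where there are three numbers: the shift along the tool's x, y, z as a fraction of full scale, then the turn, a rotation vector about the tool's x, y, z as a fraction of full scale, then the opening, from 0 (shut) to 1 (fully open). A call has 1 to 20 rows; each row shifts and turns the commanded pose from where the row before left it, along the tool's axes as they then stand; what a row does not reach is not made up. Full scale, the value 1, is 2 cm for a shift and 0.15 rad for a turn. A row lasts 1/8 s, in which the tool goes at most 62.5 mm and 10.7 degrees, less where a joint would pass 70% of its speed; a pose out of reach is approached as far as the arm can. A call with a number of a shift or a turn outside -1 to 1 is refused whole. A call with a gripper value outside its range is refused whole. The fingers move at their own pace and stop on an object; the grip force is fixed at half the most. Time passes only in rows, so rows that do not move let the fingers close. It gives the time, the measured TCP pose, the force, the opening and the grip force at its end, in the units of the state.
- get_state(): the state, without advancing time (a new reading comes with each control period).
- get_image(name): name is "scene" or "side" or "wrist"; returns the picture (480x640x3 uint8, red, green, blue); there is no depth.
- camera_params(name): a dict with "vertical_fov" (degrees; the focal length in pixels is half the picture's height over the tangent of half this angle, whatever the lens; pixels are square), "cx", "cy" (the principal point, pixels), "dist" ([k1, k2, p1, p2, k3] as OpenCV has them; the pictures are not rectified), "T" (4x4, takes a point from camera to world coordinates); the wrist camera has in their place "hand_eye" (4x4, takes a point from camera to tool coordinates, whose origin is the TCP and whose axes are the flange's). Camera axes: x right, y down, z forward; pixel columns grow to the right and rows downward; lengths in m; the calibration is good to about 2 mm. A picture is of the moment at which its call begins: read the wrist's pose just before it. camera_params takes no time and is no camera call.
- job_done(): hands the job in; it is judged then, once.
The state is a dict: "time": time; "q": joint angles; "joint_velocities": joint speeds; "joint_torque": joint torques, N m; "ee_pos": TCP position; "tcp_rot": TCP orientation; "ft_force": force on the tool from outside, world axes, zero at the start; "moment": the same for the moment, N m; "width": finger opening in m; "grasp_force": force on a finger pad.
Only numpy, scipy, OpenCV 4.12 (cv2) and the standard library are available. Lean on these libraries where they do the work, as an engineer would, in place of code of your own. Each camera call takes 0.05 s, during which the arm holds its last target. There are 200 camera calls.

## Working session

There is one attempt and no reset: what is moved stays moved. The work goes in short steps, Python scripts to look and compute and a shell command to move; the robot and the scene stay as the last step left them, time stands still between calls to the robot, and variables do not carry over. Pictures are saved under pics/ and viewed, at most 13 in all, crops included, and the job is handed in when it is done.

```bash
mkdir -p pics; ls
python3 - <<'E'
from plant import *
import cv2,numpy as np
s=get_state();print({k:np.round(v,3).tolist() for k,v in s.items()})
for n in("scene","side"):
    cv2.imwrite(f"pics/{n}0.png",get_image(n)[:,:,::-1])
for n in("scene","side","wrist"):print(n,camera_params(n))
E
```

```text
pics
{'time': 0.0, 'q': [-0.099, 0.334, 0.04, 1.466, -0.013, 1.343, -0.059], 'joint_velocities': [-0.001, -0.001, -0.0, -0.0, -0.001, 0.002, -0.001], 'joint_torque': [0.0, -65.855, 1.366, -40.555, 0.017, 0.013, -0.0], 'ee_pos': [0.65, -0.0, 0.238], 'tcp_rot': [0.707, 0.707, -0.001, -0.001], 'ft_force': [0.152, 1.135, 0.156], 'moment': [-0.047, -0.02, 0.005], 'grasp_force': 0.0, 'width': 0.085}
scene {'vertical_fov': 47.08859765291342, 'cx': 318.3517957577621, 'cy': 237.42547025071457, 'dist': array([-0.07530447,  0.        ,  0.        ,  0.        ,  0.        ]), 'T': array([[-0.80246386, -0.43304575,  0.41051569,  0.07328592],
       [-0.59649674,  0.6001634 , -0.53291232,  0.61297253],
       [-0.01560108, -0.67251414, -0.73991981,  1.03900044],
       [ 0.        ,  0.        ,  0.        ,  1.        ]])}
side {'vertical_fov': 43.91566308183182, 'cx': 315.5527717236637, 'cy': 228.2611483548444, 'dist': array([-0.17580093,  0.        ,  0.        ,  0.        ,  0.        ]), 'T': array([[-0.99950242, -0.01401544,  0.02825729,  0.54732314],
       [-0.03134891,  0.54040861, -0.84081852,  0.88028783],
       [-0.00348604, -0.84128598, -0.54057909,  0.72923694],
       [ 0.        ,  0.        ,  0.        ,  1.        ]])}
wrist {'vertical_fov': 71.49485311681063, 'cx': 313.8815354235209, 'cy': 242.43902161201075, 'dist': array([-0.0436936,  0.       ,  0.       ,  0.       ,  0.       ]), 'hand_eye': array([[-5.42686107e-04, -9.59897755e-01, -2.80349792e-01,
         7.05160849e-02],
       [ 9.99999783e-01, -6.25853076e-04,  2.07130433e-04,
         3.60001934e-04],
       [-3.74281817e-04, -2.80349618e-01,  9.59897886e-01,
        -1.33513435e-01],
       [ 0.00000000e+00,  0.00000000e+00,  0.00000000e+00,
         1.00000000e+00]])}
```

View pics/scene0.png

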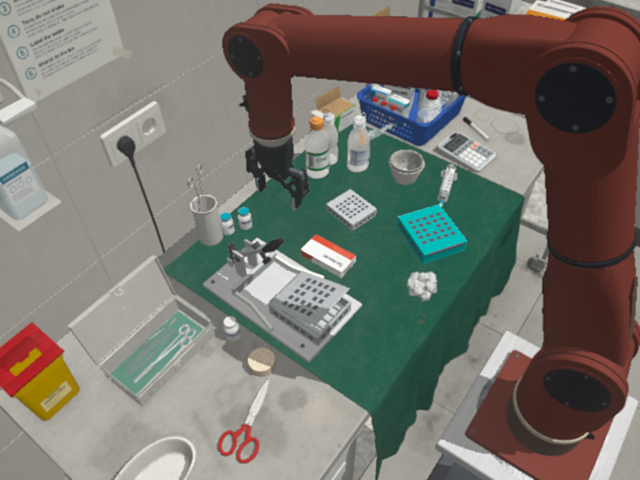

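View pics/side0.png

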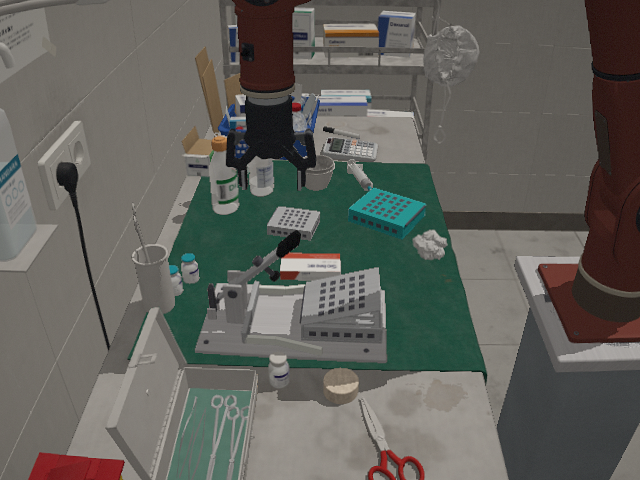

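The grey cassettes are at scene (310,305), large and on the rack, and at (352,208), small. A turquoise one is at (432,232). The one on the rack fits: it is grey and the larger of its colour. I'll confirm it in an enlarged crop.

Run:
```python
import cv2
a=cv2.imread("pics/scene0.png")[230:365,195:370];b=cv2.imread("pics/side0.png")[225:365,190:395]
cv2.imwrite("pics/c1.png",cv2.resize(a,None,fx=4.4,fy=4.4,interpolation=cv2.INTER_CUBIC))
cv2.imwrite("pics/c2.png",cv2.resize(b,None,fx=3.9,fy=3.9,interpolation=cv2.INTER_CUBIC))
```

```text
(no output)
```

View pics/c1.png

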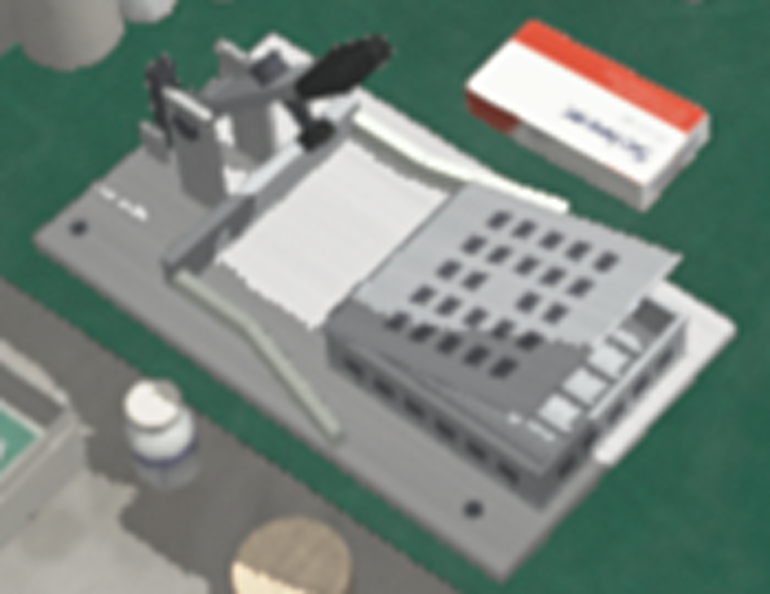

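View pics/c2.png

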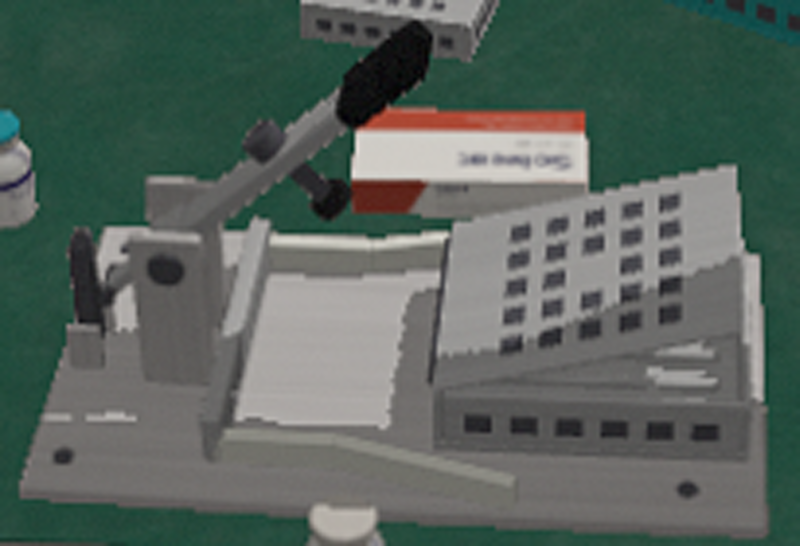

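Confirmed: the rack carries the large grey perforated cassette with its lid ajar, front edge towards the robot. In c1 the lid's front right corner is at (682,257). In c2 the lever's black paddle is at about (390,70). Next I'll triangulate.

```bash
cat > h.py <<'E'
import numpy as np,cv2
from plant import *
def ray(n,uv):
    c=camera_params(n);f=240/np.tan(np.radians(c["vertical_fov"]/2))
    K=np.array([[f,0,c["cx"]],[0,f,c["cy"]],[0,0,1]])
    p=cv2.undistortPoints(np.array([[uv]],float),K,c["dist"])[0,0]
    T=c["T"];d=T[:3,:3]@[p[0],p[1],1];return T[:3,3],d/np.linalg.norm(d)
def plane(n,uv,z):
    o,d=ray(n,uv);return o+d*(z-o[2])/d[2]
def tri(a,b):
    o,d=ray("scene",a);p,e=ray("side",b)
    s,t=np.linalg.lstsq(np.c_[d,-e],p-o,rcond=None)[0]
    return (o+s*d+p+t*e)/2,np.linalg.norm(o+s*d-p-t*e)
def S(x,y):return(x/4.4+195-.4,y/4.4+230-.4)
def D(x,y):return(x/3.9+190-.4,y/3.9+225-.4)
E
python3 - <<'E'
from h import *
np.set_printoptions(precision=4,suppress=True)
P={"deckFL":((502,572),(767,520)),"deckRL":((37,240),(22,488)),
"lidFR":((682,257),(737,167)),"lidFL":((520,432),(742,335)),"lidHL":((330,322),(434,387)),"lidHR":((468,182),(447,228)),
"paddletip":((392,48),(425,28)),"boxFLtop":((543,468),(750,404)),
"hingeL":((185,125),(165,268)),"holeF":((473,509),(688,489)),"holeR":((78,228),(63,456))}
for k,(a,b) in P.items():print(k,*tri(S(*a),D(*b)))
for k,a in {"deckFL":(502,572),"deckFR":(735,327),"deckRL":(37,240),"deckRR":(275,34),"holeF":(473,509),"holeR":(78,228)}.items():print(k,"scene z10",plane("scene",S(*a),.01))
for k,a in {"deckFL":(767,523),"deckRL":(22,490),"holeF":(688,489),"holeR":(63,456)}.items():print(k,"side z10",plane("side",D(*a),.01))
print("boxbottomFL",plane("scene",S(540,506),.01),plane("side",D(750,455),.01))
for k,a in {"FL":(543,468),"FR":(688,315),"RL":(330,328)}.items():print("boxtop",k,plane("scene",S(*a),.043))
E
```

```text
deckFL [0.4532 0.1631 0.0108] 0.0009883298167097181
deckRL [0.7805 0.1483 0.0049] 0.00137690159321165
lidFR [0.4616 0.0022 0.0812] 0.0005750165241574636
lidFL [0.4653 0.1307 0.0855] 0.005329874662694428
lidHL [0.5987 0.1139 0.0404] 0.0010411253910449089
lidHR [0.5979 0.0015 0.0411] 0.0020045212739930765
paddletip [0.603  0.0451 0.1835] 0.0028242475266453413
boxFLtop [0.4603 0.1196 0.0393] 0.0006037785940976224
hingeL [0.7197 0.082  0.0792] 0.0004413851739599092
holeF [0.4864 0.1429 0.0091] 0.0010509609665615804
holeR [0.7646 0.1316 0.0096] 0.0007313179012744611
deckFL scene z10 [0.453  0.1632 0.01  ]
deckFR scene z10 [ 0.4423 -0.0217  0.01  ]
deckRL scene z10 [0.7762 0.151  0.01  ]
deckRR scene z10 [ 0.7703 -0.0376  0.01  ]
holeF scene z10 [0.4856 0.1438 0.01  ]
holeR scene z10 [0.764 0.132 0.01 ]
deckFL side z10 [0.4535 0.1636 0.01  ]
deckRL side z10 [0.7792 0.1539 0.01  ]
holeF side z10 [0.4868 0.1433 0.01  ]
holeR side z10 [0.7648 0.1316 0.01  ]
boxbottomFL [0.4601 0.1231 0.01  ] [0.4584 0.1213 0.01  ]
boxtop FL [0.4591 0.1212 0.043 ]
boxtop FR [0.4537 0.0063 0.043 ]
boxtop RL [0.5944 0.1185 0.043 ]
```

The checks agree: the lid edge is about 83 mm high, the hinge 41 mm, the deck 10 mm. The rack origin is near (0.611, 0.064) with yaw about -2.4°, and the cassette centre near (0.527, 0.062). With fingers shut I'll move over the lid's front edge.

```bash
python3 -m creep '[[[0,-1,0],[0,0,0.27],0],[[0,-1,0],[0,0,0],0],[[0,-1,0],[0,0,0],0],[[0.6,-1,0.5],[0,0,0],0],[[0.6,-1,1],[0,0,0],0],[[0.6,-1,1],[0,0,0],0],[[0.6,-1,1],[0,0,0],0],[[0.6,-1,1],[0,0,0],0],[[0.6,-0.7,1],[0,0,0],0],[[0,0,0],[0,0,0],0],[[0,0,0],[0,0,0],0]]'
```

```text
time: 1.48
ee_pos: [0.4799, 0.0777, 0.1301]
tcp_rot: [0.721, 0.692, 0.0, 0.0]
ft_force: [-0.6, -0.4, 0.1]
width: 0.0
grasp_force: 0.0
```

```bash
python3 -m creep '[[[-0.6,-0.25,0.5],[0,0,0],0],[[0,0,0.5],[0,0,0],0],[[0,0,0.5],[0,0,0],0],[[0,0,0.4],[0,0,0],0],[[0,0,0.4],[0,0,0],0],[[0,0,0.2],[0,0,0],0],[[0,0,0.2],[0,0,0],0],[[0,0,0.2],[0,0,0],0],[[0,0,0],[0,0,0],0]]'
```

```text
time: 2.6
ee_pos: [0.4735, 0.0664, 0.0711]
tcp_rot: [0.721, 0.693, -0.0, -0.0]
ft_force: [0.0, 0.0, -1.0]
width: -0.0
grasp_force: 0.0
```

```bash
python3 -m creep '[[[0,0,0.2],[0,0,0],0],[[0,0,0.2],[0,0,0],0],[[0,0,0.2],[0,0,0],0],[[0,0,0.15],[0,0,0],0]]'
python3 - <<'E'
from h import *
im=get_image("side")[:,:,::-1];cv2.imwrite("pics/c3.png",cv2.resize(im[200:365,190:420],None,fx=3.4,fy=3.4,interpolation=2))
E
```

```text
time: 3.1
ee_pos: [0.4734, 0.0664, 0.056]
tcp_rot: [0.721, 0.693, -0.0, -0.0]
ft_force: [-0.2, 0.7, 1.8]
width: 0.0
grasp_force: 0.4
```

View pics/c3.png

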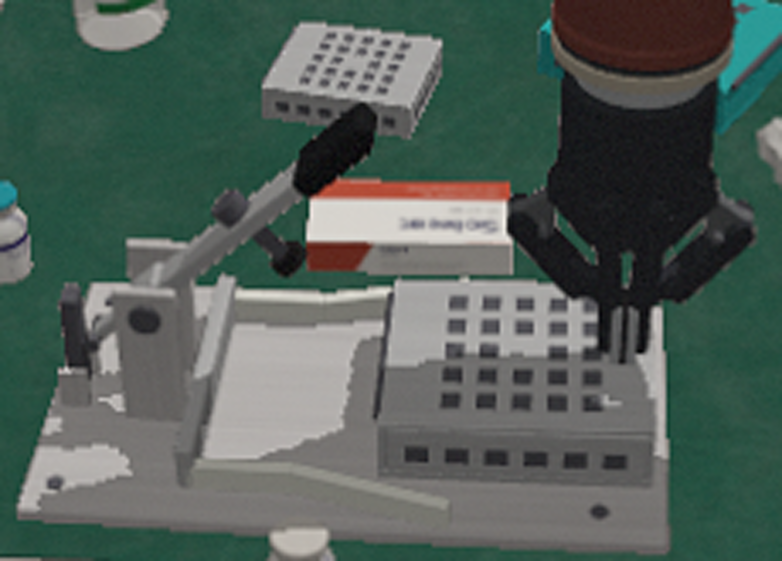

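```bash
python3 -m creep '[[[0,0,0.1],[0,0,0],0],[[0,0,0.1],[0,0,0],0],[[0,0,0],[0,0,0],0]]'
```

```text
time: 3.52
ee_pos: [0.4737, 0.0664, 0.0536]
tcp_rot: [0.721, 0.693, 0.0, 0.0]
ft_force: [-7.7, -1.3, 19.0]
width: 0.0002
grasp_force: 9.5
```

```bash
python3 -m creep '[[[0,0,-0.7],[0,0,0],0],[[0,0,-0.8],[0,0,0],0],[[0,-0.7,0],[0,0,0],0],[[0,-0.7,0],[0,0,0],0],[[0,-0.7,0],[0,0,0],0],[[0,0,0],[0,0,0],0],[[0,0,0],[0,0,0],0]]'
python3 - <<'E'
from h import *
cv2.imwrite("pics/c4.png",cv2.resize(get_image("side")[200:365,250:460,::-1],None,fx=3.6,fy=3.6,interpolation=2))
E
```

```text
time: 4.4
ee_pos: [0.4318, 0.0681, 0.0824]
tcp_rot: [0.721, 0.693, 0.0, 0.0]
ft_force: [-0.4, -0.4, -0.1]
width: -0.0001
grasp_force: 0.0
```

View pics/c4.png

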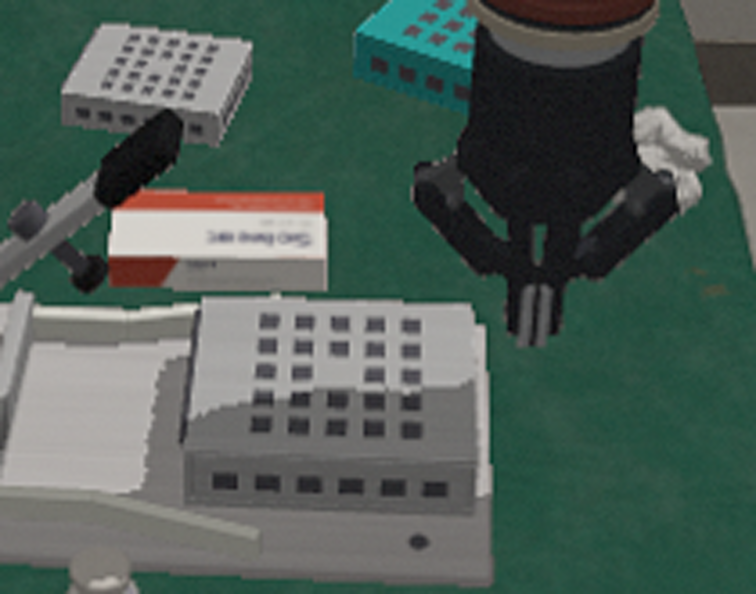

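Lid is shut flush, and the fingers clear the front edge. I'll descend in front of the cassette and begin pushing gently.

```bash
python3 -m creep '[[[-0.15,0,0.9],[0,0,0],0],[[0,0,0.9],[0,0,0],0],[[0,0,0.9],[0,0,0],0],[[0,0.3,0],[0,0,0],0],[[0,0.3,0],[0,0,0],0],[[0,0.3,0],[0,0,0],0],[[0,0.3,0],[0,0,0],0],[[0,0.3,0],[0,0,0],0],[[0,0.3,0],[0,0,0],0],[[0,0.3,0],[0,0,0],0]]'
```

```text
time: 5.7
ee_pos: [0.4736, 0.0634, 0.0286]
tcp_rot: [0.721, 0.693, -0.0, -0.0]
ft_force: [-4.9, 0.9, 3.6]
width: -0.0003
grasp_force: 2.7
```

```bash
python3 -m creep '[[[0,0.4,0],[0,0,0],0],[[0,0.4,0],[0,0,0],0],[[0,0.4,0],[0,0,0],0],[[0,0.4,0],[0,0,0],0],[[0,0.3,0],[0,0,0],0],[[0,0.3,0],[0,0,0],0]]'
python3 - <<'E'
from h import *
cv2.imwrite("pics/c5.png",cv2.resize(get_image("side")[200:365,190:420,::-1],None,fx=3.4,fy=3.4,interpolation=2))
E
```

```text
time: 6.45
ee_pos: [0.5176, 0.0616, 0.0284]
tcp_rot: [0.721, 0.693, -0.0, -0.0]
ft_force: [-4.5, 0.1, 3.5]
width: -0.0001
grasp_force: 2.7
```

View pics/c5.png

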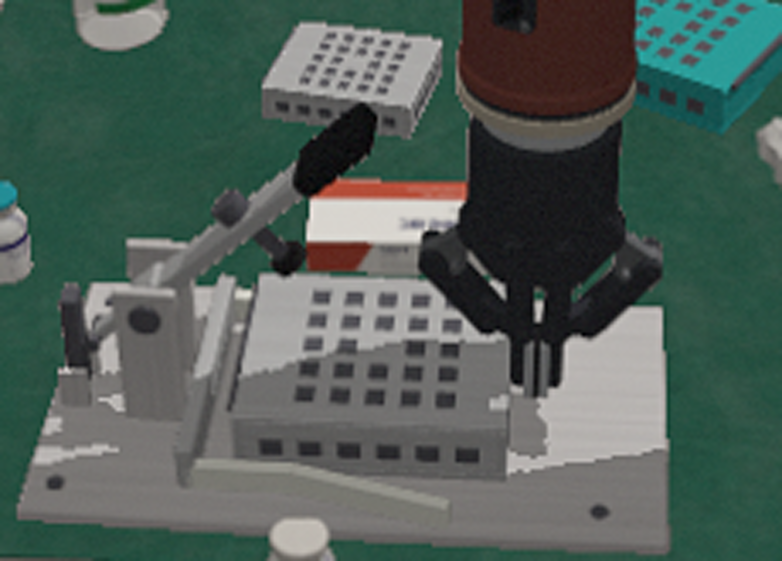

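The cassette is straight between the rails with a gap of about 17 mm left at the stop (c5 x 205→235).

```bash
python3 -m creep '[[[0,0.25,0],[0,0,0],0],[[0,0.25,0],[0,0,0],0],[[0,0.15,0],[0,0,0],0],[[0,0.1,0],[0,0,0],0],[[0,0,0],[0,0,0],0]]'
```

```text
time: 7.12
ee_pos: [0.5326, 0.061, 0.0283]
tcp_rot: [0.721, 0.693, 0.0, 0.0]
ft_force: [-2.5, 1.0, -0.4]
width: -0.0002
grasp_force: 1.1
```

```bash
python3 -m creep '[[[0,0.1,0],[0,0,0],0],[[0,0.1,0],[0,0,0],0],[[0,0,0],[0,0,0],0]]';python3 -m creep '[[[0,0.1,0],[0,0,0],0],[[0,0.05,0],[0,0,0],0],[[0,0,0],[0,0,0],0]]'
```

```text
time: 7.5
ee_pos: [0.5336, 0.061, 0.028]
tcp_rot: [0.721, 0.693, -0.002, -0.002]
ft_force: [-15.5, 0.6, 11.2]
width: -0.0
grasp_force: 8.1
time: 7.88
ee_pos: [0.5338, 0.061, 0.0277]
tcp_rot: [0.721, 0.693, -0.004, -0.004]
ft_force: [-28.0, 0.7, 23.3]
width: 0.0
grasp_force: 14.9
```

```bash
python3 -m creep '[[[0,-0.4,0],[0,0,0],0],[[0,-1,0],[0,0,0],0],[[0,-1,-0.5],[0,0,0],0],[[0,-1,-1],[0,0,0],0],[[0,0,-1],[0,0,0],0],[[0,0,-1],[0,0,0],0],[[0,0,-1],[0,0,0],0],[[0,0,-1],[0,0,0],0],[[0,0,-1],[0,0,0],0],[[0,0,-1],[0,0,0],0],[[0,0,-1],[0,0,0],0],[[0,0,-1],[0,0,0],0],[[0,0,-1],[0,0,0],0],[[0,0,0],[0,0,0],0]]'
python3 - <<'E'
from h import *
a=cv2.resize(get_image("side")[230:365,190:390,::-1],None,fx=3.8,fy=3.8,interpolation=2)
cv2.imwrite("pics/c6.png",a)
b=get_image("scene")[:,:,::-1];cv2.imwrite("pics/c7.png",cv2.resize(b[230:365,195:370],None,fx=4.4,fy=4.4,interpolation=2))
E
```

```text
time: 9.62
ee_pos: [0.4729, 0.0636, 0.24]
tcp_rot: [0.721, 0.693, 0.002, 0.001]
ft_force: [0.0, -0.1, -0.1]
width: -0.0
grasp_force: 0.0
```

View pics/c7.png

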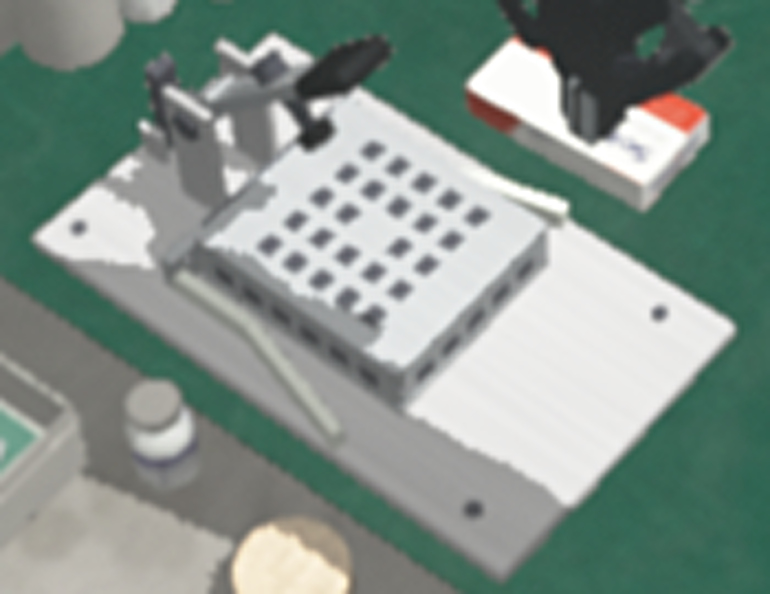

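View pics/c6.png

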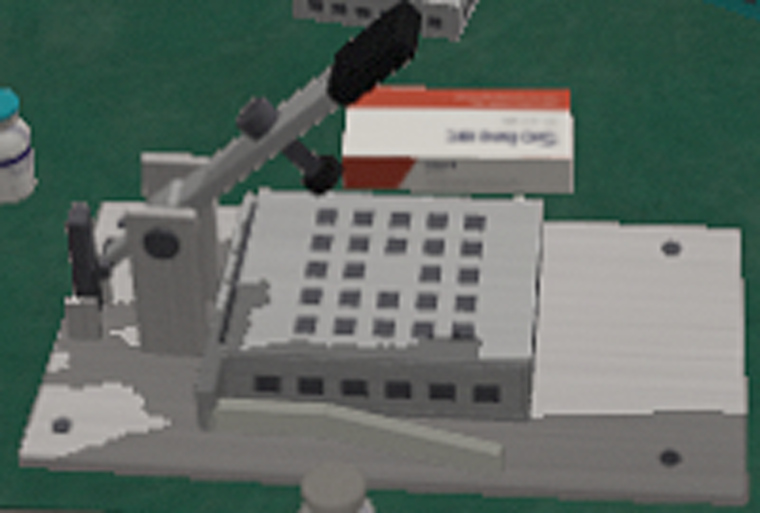

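The cassette looks square against the stop, with its front top corners at c7 (402,366) and (548,235), lid shut. I'll check this numerically and measure the paddle.

Run:
```python
from h import *
np.set_printoptions(precision=4,suppress=True)
def D6(x,y):return(x/3.8+190-.4,y/3.8+230-.4)
L=plane("scene",S(473,509),.01);R=plane("scene",S(658,313),.01);RL=plane("scene",S(78,228),.01)
L2=plane("side",D6(670,457),.01);R2=plane("side",D6(671,248),.01);RL2=plane("side",D6(62,425),.01)
for l,r,q in((L,R,RL),(L2,R2,RL2)):
    print(l,r,q,"yaw cross",np.arctan2(-(l-r)[0],(l-r)[1]),"yaw long",np.arctan2((q-l)[1],(q-l)[0]),"mid",(l+r)/2)
a=plane("scene",S(402,366),.046);b=plane("scene",S(548,235),.046);print("top front",a,b,(a+b)/2,np.linalg.norm(a-b))
a=plane("side",D6(530,357),.046);b=plane("side",D6(543,201),.046);print("side",a,b,(a+b)/2)
print("stop/rear gap: lid rear L side",plane("side",D6(222,347),.046),plane("side",D6(262,190),.046))
print("paddle",tri(S(345,68),D6(377,55)),"tip",tri(S(392,46),D6(416,6)),"hingeL",tri(S(185,125),D6(161,243)))
```

```text
[0.4856 0.1438 0.01  ] [ 0.4797 -0.0057  0.01  ] [0.764 0.132 0.01 ] yaw cross -0.039684742591293835 yaw long -0.04226234011287319 mid [0.4826 0.0691 0.01  ]
[0.487 0.143 0.01 ] [ 0.481  -0.0059  0.01  ] [0.7645 0.1314 0.01  ] yaw cross -0.040270270386389834 yaw long -0.04208372971277809 mid [0.484  0.0686 0.01  ]
top front [0.5493 0.1165 0.046 ] [0.5394 0.0088 0.046 ] [0.5444 0.0627 0.046 ] 0.1081754764446152
side [0.5506 0.1175 0.046 ] [0.5456 0.0035 0.046 ] [0.5481 0.0605 0.046 ]
stop/rear gap: lid rear L side [0.6899 0.1151 0.046 ] [ 0.6845 -0.0014  0.046 ]
paddle (array([0.6197, 0.0609, 0.1704]), np.float64(0.0001997324839831369)) tip (array([0.6023, 0.0456, 0.1854]), np.float64(0.002155555674724551)) hingeL (array([0.7198, 0.082 , 0.0788]), np.float64(6.745611700968592e-05))
```

Rack yaw is -0.041 and the cassette front face is at about 0.547, which matches home (origin + 5 mm). The paddle centre is near (0.625, 0.063, 0.178). I'll turn the tool a quarter so the knuckles clear the lever's screw.

```bash
python3 -m creep '[[[0,0,0],[0,0,-1],0],[[0,0,0],[0,0,-1],0],[[0,0,0],[0,0,-1],0],[[0,0,0],[0,0,-1],0],[[0,0,0],[0,0,-1],0],[[0,0,0],[0,0,-1],0],[[0,0,0],[0,0,-1],0],[[0,0,0],[0,0,-1],0],[[0,0,0],[0,0,-1],0],[[0,0,0],[0,0,-1],0],[[0,0,0],[0,0,-0.47],0],[[0,0,0],[0,0,0],0]]'
```

```text
time: 11.22
ee_pos: [0.4712, 0.0634, 0.2374]
tcp_rot: [0.021, 1.0, -0.0, -0.001]
ft_force: [0.7, 0.8, -0.8]
width: -0.0001
grasp_force: 0.0
```

```bash
python3 -m creep '[[[-1,0.3,0],[0,0,0],0],[[-1,0,0],[0,0,0],0],[[-1,0,0],[0,0,0],0],[[-1,0,0],[0,0,0],0],[[-1,0,0],[0,0,0],0],[[-1,0,0],[0,0,0],0],[[-1,0,0],[0,0,0],0],[[-1,0,0],[0,0,0],0],[[0,0,0.7],[0,0,0],0],[[0,0,0.7],[0,0,0],0],[[0,0,0.5],[0,0,0],0],[[0,0,0],[0,0,0],0]]'
python3 - <<'E'
from h import *
a=cv2.resize(get_image("side")[200:350,190:390,::-1],None,fx=3.8,fy=3.8,interpolation=2)
cv2.imwrite("pics/c8.png",a)
E
```

```text
time: 12.72
ee_pos: [0.6306, 0.0629, 0.1992]
tcp_rot: [0.02, 1.0, -0.0, -0.001]
ft_force: [0.2, 0.5, 0.8]
width: -0.0
grasp_force: 0.0
```

View pics/c8.png

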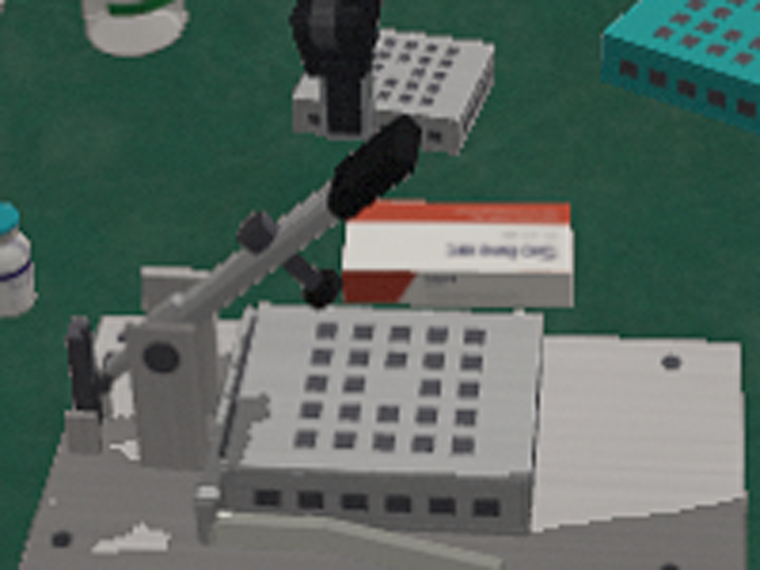

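```bash
python3 -m creep '[[[0.25,0,0.4],[0,0,0],0],[[0.33,0,0.38],[0,0,0],0],[[0.33,0,0.38],[0,0,0],0],[[0.33,0,0.38],[0,0,0],0],[[0.2,0,0.37],[0,0,0],0],[[0.2,0,0.37],[0,0,0],0],[[0.2,0,0.37],[0,0,0],0]]'
```

```text
time: 13.65
ee_pos: [0.5945, 0.0646, 0.1471]
tcp_rot: [0.02, 1.0, 0.0, 0.0]
ft_force: [2.1, 0.5, 4.6]
width: -0.0001
grasp_force: 2.7
```

Contact at about 5 N, as expected. Continuing along the arc.

```bash
python3 -m creep '[[[0.17,0,0.4],[0,0,0],0],[[0.17,0,0.4],[0,0,0],0],[[0.17,0,0.4],[0,0,0],0],[[0.08,0,0.4],[0,0,0],0],[[0.08,0,0.4],[0,0,0],0],[[0.08,0,0.4],[0,0,0],0],[[0,0,0.2],[0,0,0],0],[[0,0,0],[0,0,0],0]]'
```

```text
time: 14.65
ee_pos: [0.5803, 0.0651, 0.0956]
tcp_rot: [0.02, 1.0, 0.0, 0.001]
ft_force: [2.8, -0.4, 9.1]
width: -0.0002
grasp_force: 3.9
```

```bash
python3 -m creep '[[[0,0,0.15],[0,0,0],0],[[0,0,0.15],[0,0,0],0],[[0,0,0.1],[0,0,0],0],[[0,0,0],[0,0,0],0]]'
```

```text
time: 15.15
ee_pos: [0.5801, 0.0651, 0.0878]
tcp_rot: [0.02, 1.0, 0.0, 0.001]
ft_force: [1.6, 0.6, 10.4]
width: 0.0002
grasp_force: 5.0
```

```bash
python3 -m creep '[[[0,0,0.1],[0,0,0],0],[[0,0,0.1],[0,0,0],0],[[0,0,0],[0,0,0],0]]'
```

```text
time: 15.52
ee_pos: [0.5803, 0.0651, 0.0858]
tcp_rot: [0.02, 1.0, 0.0, 0.001]
ft_force: [-7.5, -1.6, 27.0]
width: -0.0002
grasp_force: 13.6
```

Solid stop felt (27 N). I'll lift off, retreat and check.

```bash
python3 -m creep '[[[0,0,-0.5],[0,0,0],0],[[0,0,-1],[0,0,0],0],[[0,0,-1],[0,0,0],0],[[0,0,-1],[0,0,0],0],[[0.5,0,-1],[0,0,0],0],[[1,0,-1],[0,0,0],0],[[1,0,-1],[0,0,0],0],[[1,0,-1],[0,0,0],0],[[1,0,0],[0,0,0],0],[[0,0,0],[0,0,0],0],[[0,0,0],[0,0,0],0]]'
python3 - <<'E'
from h import *
a=cv2.resize(get_image("side")[190:400,190:400,::-1],None,fx=2.8,fy=2.8,interpolation=2)
cv2.imwrite("pics/c9.png",a)
E
```

```text
time: 16.9
ee_pos: [0.4897, 0.0686, 0.2331]
tcp_rot: [0.02, 1.0, -0.0, -0.0]
ft_force: [0.1, -0.8, 0.2]
width: -0.0003
grasp_force: 0.0
```

View pics/c9.png

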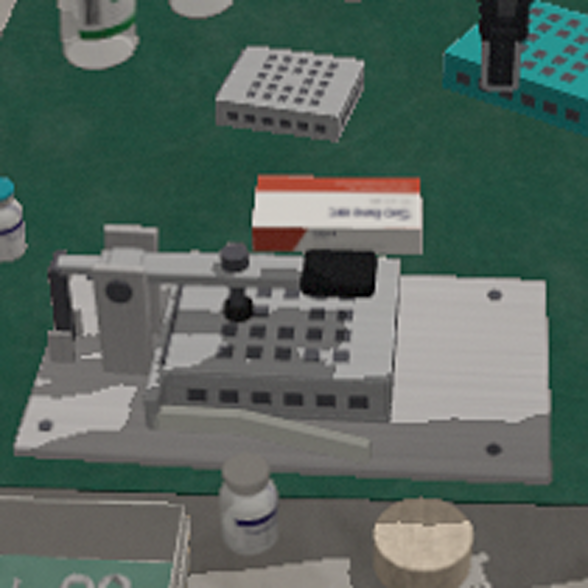

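The lever is level and held by its catch (paddle at (340,272)). The cassette is home with its lid shut, and the carton, vial and tape roll are in place.

```bash
python3 -c "
from plant import *
print(job_done())"
```

```text
the job is handed in; nothing more can be done
None
```

The job is done and handed in at about 17 s: the lid is shut flush, the cassette is home against the rear stop, the catch holds the lever down by itself, and the tape roll, vial and carton were not touched.

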